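# Start the fan and raise the resin hood's sash

## Task

Get the resin hood ready for work using only the fingertips: first press the button on the fan switch box all the way down and let it go, then push the hood's sliding window up from beneath its lip until the lip is in line with the black height marker on the side post, and leave it there. Push gently, never pinch the lip between the fingers, and leave the marker and everything standing on the table where they are.

Things in the scene. Friction and masses are not known exactly. Their poses are not given: they have to be found in the camera images.
- hood: White benchtop hood fixed to the table, 360 mm wide, 300 deep, 270 high. Origin on the table, middle of the foot of its front; x points level into the hood, z up. Its flat front rises from this origin, leaning back 40 degrees from upright (away from the robot): 84 mm of fixed grey sill along the slope, then the sliding window between two aluminium side posts 28 mm wide, flush with the front.
- sash (a joint): The sliding window: how far it has been raised along the slope, m. 0 shut, 0.13 fully up; starts between 0 and 0.03. It is counterweighted: 2 to 5 N along the slope moves it either way and it stays where it is left.
- lip_mid (a point): Centre of the lip, a straight aluminium bar on the window's lower edge, 290 mm wide, standing 32 mm out square to the sloping front, 16 mm thick along the slope. 16 mm out from the window's face, 8 mm above the lip's underside. Axes: z up the slope, x square into the front, y along the lip. Below it is free space over the sill; shut, its underside is 90 mm up the slope from the foot.
- marker_mid (a point): Centre of the height marker: black block 24 mm wide, 32 mm out and 16 mm thick like the lip, clamped on the side post at the robot's right, 168 mm sideways of lip_mid, 11 mm clear of the lip's end. 70 to 115 mm up the slope from the shut lip, different each time. Axes as lip_mid: in line means lip_mid and marker_mid are equally far up the slope (same height).
- switch_box: Grey fan switch box fixed to the table, 75 x 85 mm, 40 mm high, left or right of the hood's front. Origin under its centre.
- fan_button_top (a point): Centre of the top face of the round grey button (32 mm across, in a black collar) on the switch box; it points straight up.
- fan_button (a joint): Travel of the button, m: 0 released, 0.006 fully down (about 5 N); it springs back.
- hardener_jar: Bystander: white squat jar, 72 mm across, 70 mm high, on the other side of the hood's front from the switch box. Origin under its centre, as for all bystanders.
- mixing_cup: Bystander: white plastic cup, 68 mm across, 55 mm high, at the hood's front left.
- dropper: Bystander: small black bottle, 28 mm across, 65 mm high, at the hood's front right.
- brush: Bystander: brush 140 mm long lying in front of the hood, under 30 mm high; origin under its middle, along its x axis.
- glitter_jar: Bystander: little green glass jar with a black cap, 44 mm across, 50 mm high, close in front of the hood, 100 to 110 mm right of the middle.
Mind the look-alikes: they are no part of the job. What is shaped like the switch_box but purple is not meant.

How it is judged:
By the outcome, as a careful person would: the job done as asked, in the order asked, and still so for the second after the job is handed in, with the robot touching nothing.
It also fails if it takes over 48 s, if anything falls off the work surface, if the arm or the gripper's body presses on something with over 40 N, if the wrist force passes 120 N, or if a joint passes its speed limit or range.

## Robot

A 7-joint arm with a two-finger parallel gripper is mounted at the origin on the work surface. World frame = base frame: x ahead of the robot, y to its left, z up, the work surface at z = 0. Lengths are in m, angles in rad, forces in N, time in s.
With the tool pointing down it reaches from about 0.4 to 0.85 m from the base axis. Payload 6.9 kg.
Tool frame: the origin (TCP) lies midway between the tips of the shut fingers; the grasp point (between the pads) lies behind it (ctrl.pinch_z is the z of the grasp point in the tool frame, in m); z points along the fingers, y is the direction in which the jaws open and shut (so a half turn about z gives the same grasp; the last joint's range is limited). The gripper opens to 85 mm and grips with 20 to 120 N. Pads are 22 mm wide; open, the fingers measure 114 mm over their backs; the gripper's body (76 mm by 85 mm) begins 54 mm behind the grasp point. The pads swing forward as they close: fully open they stand 13 mm farther back than shut.
Start: joints at [1.373, 0.507, -0.238, 1.5, 0.126, 1.149, -0.155], TCP at [0.186, -0.597, 0.231] pointing down, gripper open.
Joint ranges: [-3.08, 3.08], [-0.24, 2.05], [-1.43, 1.35], [0, 2.5], [-1.52, 4.66], [0.17, 1.96], [-2.89, 2.89]. Speed limits (rad/s): [2.39, 2.39, 3.14, 3.14, 3.14, 3.14, 3.14].

## Interface

Orientations are given as a unit quaternion [w, x, y, z].
In Python, from station import ctrl, get_state, vision, ticket, models gives the robot as it stands. Calls block until the motion is done:
- ctrl.movep(position, orientation): joint-space move of the TCP to a pose.
- ctrl.movel(position, frame=None, max_speed=0.15): straight line of the TCP; frame=None keeps the orientation; max_speed is the mean speed in m/s.
- ctrl.set_joints(angles): joint-space move.
- ctrl.ungrasp() and ctrl.close_gripper(force=None): open the fingers fully, or close them until they stop; force is the grip in N (None keeps the last).
- ctrl.pause(seconds).
- ctrl.ik(position, orientation): joint angles nearest the present ones, or None.
- get_state(): the state.
- vision.grab_frame(name): name is "scene" or "top"; returns (picture, depth): 400x640x3 uint8, blue, green, red; 400x640 float32, m along the optical axis (not along the pixel's ray), 0 where there is no reading.
- vision.camera_info(name): a dict with "mtx" (3x3 intrinsics, pixels), "R" (3x3) and "t" (3): a world point X has camera coordinates R X + t. Camera axes: x right, y down, z forward; pixel columns grow to the right and rows downward; lengths in m; the calibration is good to about 2 mm. A picture is of the moment at which its call begins. camera_info takes no time and is no camera call.
A pose or a line that the arm cannot do raises ctrl.Unreachable and nothing moves.
- ticket.close_job(): hands the job in, once; it reports no verdict.
Trained networks look in the newest picture that a camera, given by its name, has taken for a name from the list of things; names that differ only in an ending like _2 or _b are one class to them, and where a whole thing is asked for, a point or a joint stands for the part that bears it (a point fixed in the world has none). Each returns a list of dicts, best first, with "p" (0 to 1); they miss things now and then, are a little off and sometimes report something else, mostly with a low value. They report only what shows in the picture. A call takes as long as a camera call. They do not tell look-alikes from the thing itself.
- models.recognise(camera, target): "point" ([column, row] in pixels, amid what is visible of it).
- models.masks_of(camera, target): "mask" (400x640 bool, what is visible of it) and "point" ([column, row] in pixels, amid what is visible of it).
The state is a dict: "time": time; "qpos": joint angles; "qd": joint speeds; "tau": joint torques, N m; "tcp_pos": TCP position; "eef_rot": TCP orientation; "contact_force": force on the tool from outside, world axes, zero at the start; "wrist_torque": the same for the moment, N m; "width": finger opening in m.
Only numpy, scipy, OpenCV 4.12 (cv2) and the standard library are available. Lean on these libraries where they do the work, as an engineer would, in place of code of your own. Each camera call takes 0.05 s, during which the arm holds its last target. There are 200 camera calls.

## Working session

There is one attempt and no reset: what is moved stays moved. The work goes in short steps, each a Python script; the robot and the scene stay as the last script left them, time stands still between calls to the robot, and variables do not carry over. Pictures are saved under pics/ and viewed, about 8 in all and at most 12, crops included, and the job is handed in when it is done.

```bash
mkdir -p pics; ls; cat > h.py <<'E'
import numpy as np, cv2
from station import ctrl, get_state, vision, ticket, models
def world(cam, px, d):
    c=vision.camera_info(cam); K=np.array(c["mtx"]);R=np.array(c["R"]);t=np.array(c["t"])
    px=np.atleast_2d(px).astype(float); d=np.atleast_1d(d)
    p=np.c_[(px[:,0]-K[0,2])/K[0,0]*d,(px[:,1]-K[1,2])/K[1,1]*d,d]
    return (p-t)@R
def proj(cam,X):
    c=vision.camera_info(cam); p=np.array(c["mtx"])@(np.array(c["R"])@np.array(X)+np.array(c["t"])); return p[:2]/p[2]
E
python3 - <<'E'
from h import *
ims={}
for c in("scene","top"):
    im,d=vision.grab_frame(c); cv2.imwrite(f"pics/{c}0.png",im); np.save(f"pics/{c}0.npy",d)
    i=vision.camera_info(c); print(c,-np.array(i["R"]).T@np.array(i["t"]),np.array(i["R"])[2])
    for n in ["fan_button_top","switch_box","lip_mid","marker_mid","hardener_jar","mixing_cup","dropper","brush","glitter_jar"]:
        for r in models.masks_of(c,n)[:3]:
            if r["p"]<.2: continue
            m=r["mask"]&(d>0); v,u=np.nonzero(m)
            if len(u)==0: continue
            W=world(c,np.c_[u,v],d[m]); print(n,round(r["p"],2),np.round(r["point"]),len(u),np.round(np.median(W,0),3),np.round(np.percentile(W,2,axis=0),3),np.round(np.percentile(W,98,axis=0),3))
E
```

```text
pics
scene [ 0.85128206 -0.41345367  0.56278641] [-0.44001067  0.61006661 -0.65894563]
fan_button_top 0.66 [394. 141.] 112 [0.561 0.304 0.062] [0.544 0.294 0.053] [0.574 0.323 0.064]
fan_button_top 0.45 [333. 123.] 89 [0.403 0.284 0.063] [0.389 0.274 0.056] [0.416 0.301 0.065]
switch_box 0.71 [336. 135.] 1052 [0.418 0.269 0.04 ] [0.361 0.237 0.003] [0.454 0.332 0.064]
switch_box 0.61 [393. 153.] 1010 [0.57  0.292 0.04 ] [0.521 0.264 0.006] [0.61  0.342 0.063]
lip_mid 0.76 [360. 204.] 4034 [0.618 0.024 0.1  ] [ 0.571 -0.103  0.082] [0.705 0.171 0.171]
marker_mid 0.79 [301. 237.] 441 [ 0.625 -0.141  0.158] [ 0.611 -0.153  0.141] [ 0.641 -0.125  0.169]
marker_mid 0.68 [345. 168.] 806 [0.508 0.183 0.037] [0.477 0.155 0.005] [0.539 0.218 0.056]
marker_mid 0.46 [203. 271.] 2061 [ 0.486 -0.216  0.061] [ 0.444 -0.243  0.005] [ 0.505 -0.179  0.072]
hardener_jar 0.86 [202. 271.] 1971 [ 0.487 -0.216  0.063] [ 0.446 -0.243  0.008] [ 0.505 -0.182  0.072]
mixing_cup 0.71 [344. 168.] 786 [0.509 0.181 0.037] [0.477 0.155 0.004] [0.539 0.217 0.056]
dropper 0.54 [236. 222.] 368 [ 0.431 -0.093  0.036] 
[... 1049 characters left out ...]
 [0.572 0.325 0.064]
lip_mid 0.43 [253. 217.] 741 [0.513 0.196 0.011] [0.477 0.162 0.   ] [0.537 0.22  0.056]
marker_mid 0.62 [412. 151.] 262 [ 0.624 -0.132  0.157] [ 0.605 -0.15   0.139] [ 0.641 -0.12   0.167]
hardener_jar 0.75 [432. 240.] 1032 [ 0.465 -0.197  0.068] [ 0.435 -0.233  0.002] [ 0.498 -0.171  0.072]
mixing_cup 0.74 [253. 213.] 730 [0.513 0.195 0.01 ] [0.478 0.16  0.   ] [0.538 0.219 0.056]
brush 0.93 [305. 257.] 967 [0.422 0.071 0.017] [ 0.396 -0.007 -0.001] [0.453 0.125 0.022]
glitter_jar 0.77 [363. 223.] 331 [ 0.495 -0.052  0.049] [ 0.478 -0.072  0.012] [ 0.515 -0.035  0.052]
glitter_jar 0.62 [411. 151.] 265 [ 0.624 -0.132  0.157] [ 0.605 -0.15   0.137] [ 0.641 -0.12   0.167]
```

```bash
python3 -c "
import cv2,numpy as np
a=cv2.imread('pics/scene0.png');b=cv2.imread('pics/top0.png');print(a.shape)
"
```

```text
(400, 640, 3)
```

View pics/scene0.png

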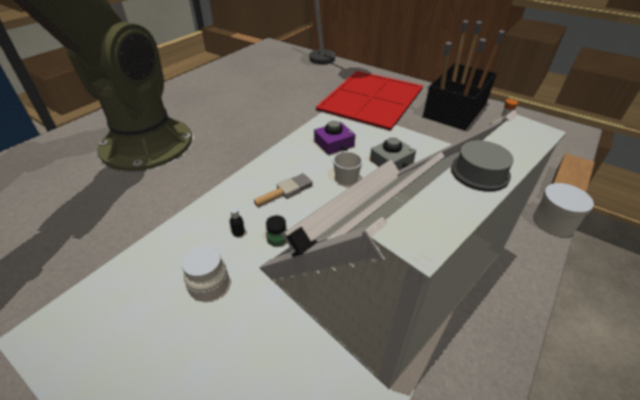

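View pics/top0.png

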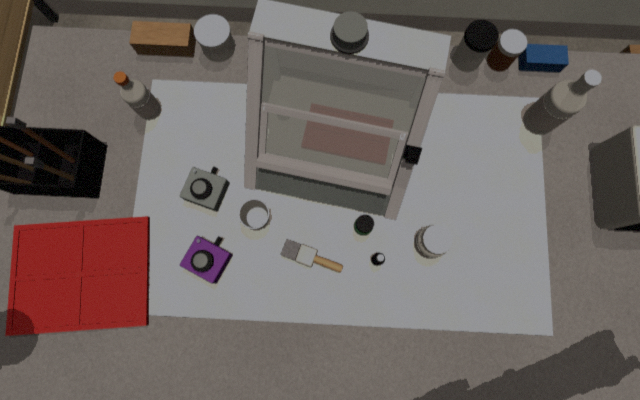

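The top view shows two candidates: a grey box with its button at about (200,187) and a purple one at about (203,260). The grey one fits the description. The lip runs from (258,160) to (392,188), and the black marker is at (412,155). Next I fit the hood front and take one confirming crop.

```bash
python3 - <<'E'
from h import *
from scipy.optimize import least_squares
im=cv2.imread("pics/top0.png"); d=np.load("pics/top0.npy")
a=cv2.resize(im[150:290,160:290],None,fx=4,fy=4,interpolation=3)[:560,:400]; b=cv2.resize(im[90:230,235:435],None,fx=4,fy=4,interpolation=3)[:560,:]
# front plane from posts (left & right) and sill
m=np.zeros(d.shape,np.uint8)
for q in ([(254,60),(259,60),(254,180),(250,180)],[(432,85),(424,85),(412,135),(418,135)],[(398,180),(405,180),(394,210),(388,207)],[(265,185),(380,205),(376,208),(262,192)]):
    cv2.fillPoly(m,[np.array(q)],1)
v,u=np.nonzero((m>0)&(d>0)); W=world("top",np.c_[u,v],d[v,u])
S=np.sin(np.radians(40));C=np.cos(np.radians(40))
def nrm(y): return np.array([C*np.cos(y),C*np.sin(y),-S])
f=least_squares(lambda p:W@nrm(p[0])-p[1],[0,.4],loss="soft_l1",f_scale=.002)
yaw,off=f.x; r=W@nrm(yaw)-off; print("yaw",yaw,"off",off,"res med",np.median(abs(r)),np.percentile(r,[5,25,75,95]))
_,_,vt=np.linalg.svd(W-np.median(W,0)); print("free plane n",vt[2],nrm(yaw))
n=nrm(yaw); s=np.array([S*np.cos(yaw),S*np.sin(yaw),C]); y=np.array([-np.sin(yaw),np.cos(yaw),0])
# coordinates in hood front frame: along y, s(up slope from foot), out
foot=n*0 ; # foot line point: z=0 on plane
F=np.array([np.cos(yaw),np.sin(yaw),0])*off/C
for cam in("top","scene"):
    dd=np.load(f"pics/{cam}0.npy"); vv,uu=np.nonzero(dd>0); P=world(cam,np.c_[uu,vv],dd[vv,uu])
    q=np.c_[(P-F)@y,(P-F)@s,-(P-F)@n]
    k=(q[:,2]>.022)&(q[:,2]<.045)&(q[:,1]>.06)&(q[:,1]<.25)&(abs(q[:,0])<.3)
    # lip: histogram of s per y
    for lo in np.arange(-.2,.2,.02):
        z=q[k&(q[:,0]>=lo)&(q[:,0]<lo+.02)]
        if len(z)>5: print(cam,round(lo+.01,3),len(z),np.round(np.percentile(z[:,1],[2,50,98]),4),np.round(np.percentile(z[:,2],[50,95]),4))
print("F",F)
cv2.imwrite("pics/c1.png",np.hstack([a[:400,:],b[:400,:400]]));cv2.imwrite("pics/c2.png",b)
cv2.imwrite("pics/c1.png",np.vstack([np.hstack([a[:300],b[:300,:400]]),np.hstack([np.zeros((300,400,3),np.uint8),b[:300,400:800]])]))
E
```

```text
yaw -0.16721019202398732 off 0.40523617269050366 res med 0.0011449288731368856 [-0.00267586 -0.00114383  0.00114802  0.002852  ]
free plane n [-0.75552594  0.1248022   0.64312126] [ 0.75536036 -0.12749439 -0.64278761]
top -0.03 99 [0.1767 0.1869 0.1928] [0.0322 0.0342]
top -0.01 46 [0.0911 0.1078 0.1923] [0.0317 0.034 ]
top 0.01 90 [0.0912 0.1029 0.1085] [0.0322 0.0345]
top 0.03 89 [0.0911 0.1025 0.1083] [0.032  0.0346]
top 0.05 86 [0.0914 0.1028 0.1082] [0.0322 0.0342]
top 0.07 88 [0.0914 0.1024 0.1086] [0.0318 0.0344]
top 0.09 87 [0.0916 0.1029 0.1081] [0.0321 0.0344]
top 0.11 87 [0.0912 0.1026 0.1083] [0.0321 0.0341]
top 0.13 83 [0.0915 0.1015 0.1087] [0.0323 0.034 ]
top 0.15 85 [0.0911 0.1025 0.1084] [0.0322 0.0346]
top 0.17 87 [0.0916 0.1027 0.1081] [0.0322 0.0345]
top 0.19 87 [0.0902 0.1029 0.1086] [0.0316 0.0341]
scene -0.05 43 [0.1774 0.1877 0.1948] [0.0275 0.0324]
scene -0.03 105 [0.1817 0.1933 0.1947] [0.0281 0.0329]
scene -0.01 48 [0.0942 0.1076 0.1934] [0.0293 0.0331]
scene 0.01 41 [0.0964 0.1082 0.11  ] [0.031  0.0332]
scene 0.03 67 [0.097  0.1083 0.1109] [0.0283 0.0332]
scene 0.05 69 [0.0987 0.1085 0.1104] [0.0284 0.0332]
scene 0.07 69 [0.0965 0.1082 0.1099] [0.0284 0.0331]
scene 0.09 68 [0.1002 0.1083 0.1105] [0.0281 0.0332]
scene 0.11 57 [0.0952 0.1082 0.1103] [0.028  0.0332]
scene 0.13 59 [0.0971 0.1084 0.1101] [0.0282 0.0332]
scene 0.15 57 [0.0994 0.1082 0.1099] [0.028  0.0332]
scene 0.17 54 [0.0962 0.1084 0.1103] [0.0281 0.0332]
scene 0.19 51 [0.1006 0.1081 0.1101] [0.028  0.0332]
F [ 0.52162027 -0.08804229  0.        ]
```

View pics/c1.png

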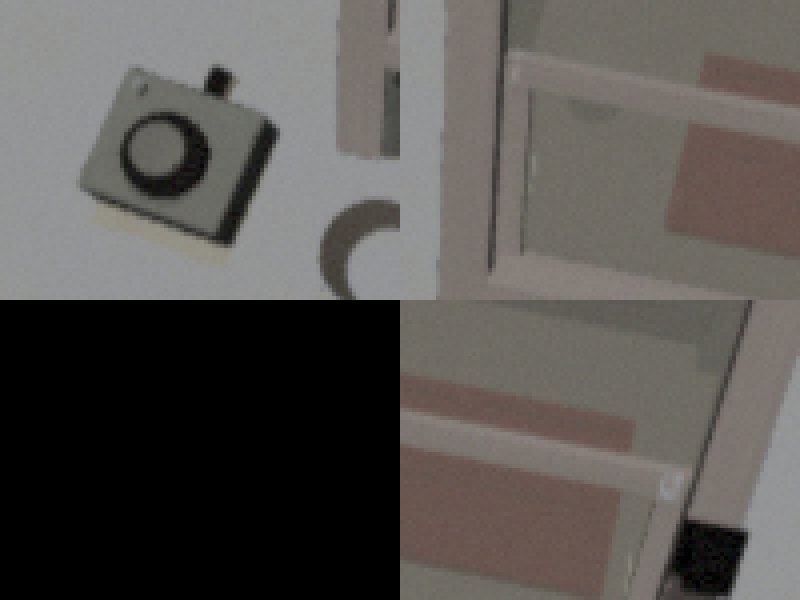

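The crop confirms the grey box, with its button at about (199.5,187). The lip centre is 0.0998 m up the slope and the marker centre about 0.185 m, so the lip needs to rise about 85 mm. Next come reachability checks, then the button press.

```bash
cat >> h.py <<'E'
from scipy.spatial.transform import Rotation as Ro
yaw=-0.1672; S=np.sin(np.radians(40));C=np.cos(np.radians(40)); F=np.array([.52162,-.08804,0])
n=np.array([C*np.cos(yaw),C*np.sin(yaw),-S]); s=np.array([S*np.cos(yaw),S*np.sin(yaw),C]); y=np.array([-np.sin(yaw),np.cos(yaw),0])
def P(a,b,out): return F+a*y+b*s-out*n
def quat(z,yy):
    z=z/np.linalg.norm(z); R=np.c_[np.cross(yy,z),yy,z]; q=Ro.from_matrix(R).as_quat(); return [float(q[3]),*map(float,q[:3])]
def frc(): return np.array(get_state()["contact_force"])
E
python3 - <<'E'
from h import *
d=np.load("pics/top0.npy"); c=world("top",[199.5,186.8],np.median(d[185:189,198:202])); print("button",c,ctrl.pinch_z,get_state()["time"])
for tilt in (0,15,30):
  t=np.radians(tilt); zt=n*np.cos(t)+s*np.sin(t)
  for sg in (1,-1):
    for b in (.06,.17): 
        q=ctrl.ik(P(.134,b,.016),quat(zt,sg*y)); print(tilt,sg,b,None if q is None else np.round(q,2))
    q=ctrl.ik(P(.134,.06,.08),quat(zt,sg*y)); print("pre",None if q is None else np.round(q,2))
for a in np.radians([0,45,90,135,180,-45,-90,-135]):
    q=ctrl.ik([c[0],c[1],.06],quat(np.array([0,0,-1.]),np.array([np.cos(a),np.sin(a),0]))); print(a,None if q is None else np.round(q,2))
E
```

```text
button [[0.55863058 0.3098863  0.06174247]] -0.0187 1.0
0 1 0.06 None
0 1 0.17 [-0.18  0.53 -0.12  2.39  2.53  0.71 -1.34]
pre None
0 -1 0.06 None
0 -1 0.17 [ 0.04  0.55 -0.44  2.39  2.37  0.81  2.01]
pre None
15 1 0.06 None
15 1 0.17 None
pre None
15 -1 0.06 None
15 -1 0.17 None
pre None
30 1 0.06 None
30 1 0.17 None
pre None
30 -1 0.06 None
30 -1 0.17 None
pre NoneTraceback (most recent call last):
  File "<stdin>", line 10, in <module>
IndexError: index 1 is out of bounds for axis 0 with size 1
```

```bash
python3 - <<'E'
from h import *
c=[.5586,.3099]
def tool(t,w):  # t: steeper than square to front, w: swing about s
    z=n*np.cos(t)-s*np.sin(t); yy=y.copy(); R=Ro.from_rotvec(w*s); return R.apply(z),R.apply(yy)
for a in (.134,.08,.18):
  for tilt in (10,20,25,30,35,40):
    for w in (0,-30,30):
      z,yy=tool(np.radians(tilt),np.radians(w)); o=""
      for sg in (1,-1):
        o+=" | "+"".join("-x"[ctrl.ik(P(a,b,out),quat(z,sg*yy)) is not None] for b,out in((.06,.08),(.06,.016),(.08,.016),(.12,.016),(.17,.016)))
      if "x" in o: print(a,tilt,w,o)
for g in range(-180,180,45):
    r=np.radians(g); q=ctrl.ik([*c,.06],quat(np.array([0,0,-1.]),np.array([np.cos(r),np.sin(r),0]))); print(g,None if q is None else np.round(q,2))
E
```

```text
0.134 10 0  | -xxxx | -xxxx
0.134 10 -30  | xxxxx | xxxxx
0.134 10 30  | -xxxx | -xxxx
0.134 20 0  | xxxxx | xxxxx
0.134 20 -30  | xxxxx | xxxxx
0.134 20 30  | xxxxx | xxxxx
0.134 25 0  | xxxxx | xxxxx
0.134 25 -30  | xxxxx | xxxxx
0.134 25 30  | xxxxx | xxxxx
0.134 30 0  | xxxxx | xxxxx
0.134 30 -30  | xxxxx | xxxxx
0.134 30 30  | xxxxx | xxxxx
0.134 35 0  | xxxxx | xxxxx
0.134 35 -30  | xxxxx | xxxxx
0.134 35 30  | xxxxx | xxxxx
0.134 40 0  | xxxxx | xxxxx
0.134 40 -30  | xxxxx | xxxxx
0.134 40 30  | xxxxx | xxxxx
0.08 10 0  | --xxx | --xxx
0.08 10 -30  | xxxxx | xxxxx
0.08 10 30  | -xxxx | -xxxx
0.08 20 0  | xxxxx | xxxxx
0.08 20 -30  | xxxxx | xxxxx
0.08 20 30  | xxxxx | xxxxx
0.08 25 0  | xxxxx | xxxxx
0.08 25 -30  | xxxxx | xxxxx
0.08 25 30  | xxxxx | xxxxx
0.08 30 0  | xxxxx | xxxxx
0.08 30 -30  | xxxxx | xxxxx
0.08 30 30  | xxxxx | xxxxx
0.08 35 0  | xxxxx | xxxxx
0.08 35 -30  | xxxxx | xxxxx
0.08 35 30  | xxxxx | xxxxx
0.08 40 0  | xxxxx | xxxxx
0.08 40 -30  | xxxxx | xxxxx
0.08 40 30  | xxxxx | xxxxx
0.18 10 0  | -xxxx | -xxxx
0.18 10 -30  | xxxxx | xxxxx
0.18 10 30  | -xxxx | -xxxx
0.18 20 0  | xxxxx | xxxxx
0.18 20 -30  | xxxxx | xxxxx
0.18 20 30  | xxxxx | xxxxx
0.18 25 0  | xxxxx | xxxxx
0.18 25 -30  | xxxxx | xxxxx
0.18 25 30  | xxxxx | xxxxx
0.18 30 0  | xxxxx | xxxxx
0.18 30 -30  | xxxxx | xxxxx
0.18 30 30  | xxxxx | xxxxx
0.18 35 0  | xxxxx | xxxxx
0.18 35 -30  | xxxxx | xxxxx
0.18 35 30  | xxxxx | xxxxx
0.18 40 0  | xxxxx | xxxxx
0.18 40 -30  | xxxxx | xxxxx
0.18 40 30  | xxxxx | xxxxx
-180 [ 0.07  0.99 -1.23  1.66  0.99  1.24  1.76]
-135 [-0.86  0.76  0.55  1.67 -0.5   0.86 -2.45]
-90 [-0.23  0.74 -0.55  1.66  0.48  0.88 -2.54]
-45 [-0.16  0.77 -0.68  1.66  0.58  0.92 -1.85]
0 [-0.04  0.85 -0.92  1.66  0.77  1.03 -1.22]
45 [-0.    0.89 -1.02  1.66  0.84  1.09 -0.49]
90 [ 0.02  0.92 -1.08  1.66  0.88  1.13  0.26]
135 [ 0.07  0.99 -1.23  1.66  0.99  1.24  0.97]
```

```bash
python3 - <<'E'
from h import *
T=lambda:round(get_state()["time"],2)
q=quat(np.array([0,0,-1.]),np.array([0,1.,0]))
ctrl.close_gripper(20); print(T())
ctrl.movep([.45,-.05,.30],q); print(T())
ctrl.movep([.5586,.3099,.12],q); print(T())
ctrl.movel([.5586,.3099,.070],max_speed=.1); f0=frc(); print(T(),f0)
z=.066
while z>.050:
    ctrl.movel([.5586,.3099,z],max_speed=.03); f=frc()-f0; st=get_state(); print(T(),round(z,4),round(st["tcp_pos"][2],4),np.round(f,1))
    if f[2]>12: break
    z-=.0015
ctrl.pause(.2); print(np.round(frc()-f0,1),get_state()["tcp_pos"])
im,d=vision.grab_frame("scene"); cv2.imwrite("pics/press.png",cv2.resize(im[70:220,300:500],None,fx=4,fy=4))
ctrl.movel([.5586,.3099,.12],max_speed=.1); print(T(),np.round(frc()-f0,1),get_state()["width"])
E
```

```text
1.77
3.95
5.49
6.14 [ 0.6565944  -0.17033447  0.51521466]
6.42 0.066 0.0662 [-1.2  0.2 -0.2]
6.67 0.0645 0.0645 [-0.3 -0.7 -1.3]
6.92 0.063 0.0629 [-0.9  0.5 -0.2]
7.17 0.0615 0.0616 [-0.8  0.2  0.8]
7.42 0.06 0.0601 [0.  0.1 2.6]
7.67 0.0585 0.0586 [-0.2  0.   3. ]
7.92 0.057 0.0571 [0.1 1.  3.8]
8.18 0.0555 0.0561 [-1.  -0.8  8.7]
8.43 0.054 0.0559 [-4.  -2.8 18.5]
[-3.2 -2.9 17.9] [0.55876394 0.31009544 0.05592382]
9.48 [-1.   0.3 -1.2] 0.00019578325302203802
```

View pics/press.png

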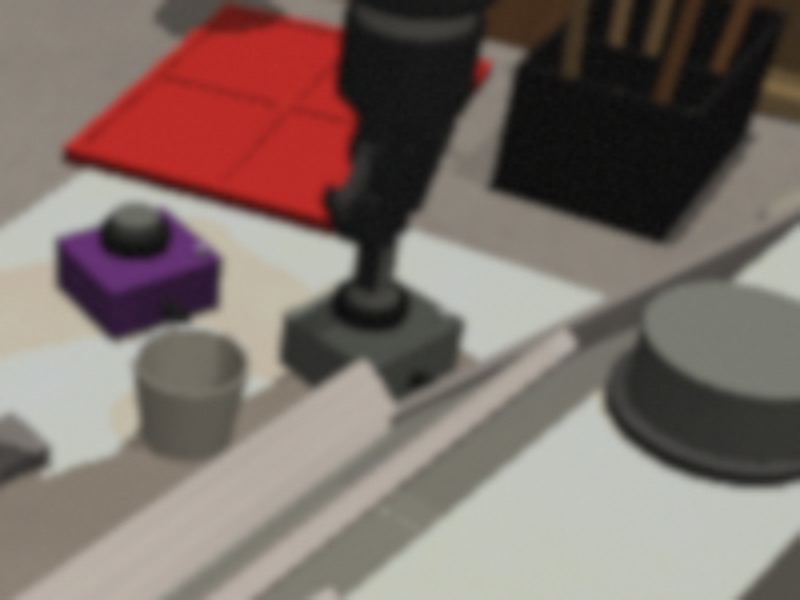

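The button bottomed out: contact at z≈0.0617, hard stop at 0.056, which is the full 6 mm, and then it was released. The picture shows the fingertips on the grey box's button (370,300). Now the lip.

```bash
cat >> h.py <<'E'
def edges(cam,tag=None):
    im,d=vision.grab_frame(cam); v,u=np.nonzero(d>0); p=world(cam,np.c_[u,v],d[v,u])-F
    q=np.c_[p@y,p@s,-p@n]; k=(q[:,2]>.022)&(q[:,2]<.04)&(q[:,1]>.06)&(q[:,1]<.25)
    L=k&(((q[:,0]>.005)&(q[:,0]<.06))|((q[:,0]>.21)&(q[:,0]<.265))); M=k&(q[:,0]>-.044)&(q[:,0]<-.024)
    for nm,w in(("lip",L),("marker",M)): print(cam,nm,w.sum(),np.round(np.percentile(q[w,1],[2,50,98])*1000,1) if w.sum()>5 else None)
    if tag: cv2.imwrite(f"pics/{tag}.png",im)
E
python3 - <<'E'
from h import *
T=lambda:round(get_state()["time"],2)
t=np.radians(20); z=n*np.cos(t)-s*np.sin(t); q=quat(z,y)
A=.134
ctrl.movel([.5,.28,.18],max_speed=.2)
ctrl.movep(P(A,.10,.14),q); print(T(),np.round(get_state()["tcp_pos"],3))
ctrl.movel(P(A,.06,.07),max_speed=.12); ctrl.movel(P(A,.06,.016),max_speed=.08); f0=frc(); print(T(),f0)
b=.060; c=None
while b<.095:
    b+=.003; ctrl.movel(P(A,b,.016),max_speed=.03); f=frc()-f0; print(T(),round(b,3),np.round([f@y,f@s,f@n],1))
    if f@s<-1.8: c=b; break
if c:
    ctrl.movel(P(A,c+.05,.016),max_speed=.04); f=frc()-f0; print(T(),np.round([f@y,f@s,f@n],1))
edges("scene","mid");edges("top")
E
```

```text
10.98 [0.503 0.053 0.167]
12.63 [-0.11701209  0.72768177 -0.53471758]
12.88 0.063 [-0.6  1.5 -0.6]
13.13 0.066 [-1.3  0.3 -0.6]
13.38 0.069 [-0.2  0.3 -1.4]
13.63 0.072 [-1.2  0.6 -0. ]
13.88 0.075 [-0.3 -0.6 -0.9]
14.13 0.078 [-1.2 -1.7 -2.5]
14.38 0.081 [-1.  -1.3 -1.3]
14.63 0.084 [-1.3 -1.3 -2.5]
14.88 0.087 [-1.6 -0.3 -2.5]
15.13 0.09 [-1.1 -0.3 -2. ]
15.38 0.093 [-1.5  0.  -2.4]
15.63 0.096 [-1.2 -1.3 -0.9]
scene lip 327 [117.9 129.9 132.1]
scene marker 126 [178.7 192.9 194.8]
top lip 486 [112.5 124.1 129.9]
top marker 82 [176.2 186.9 192.7]
```

View pics/mid.png

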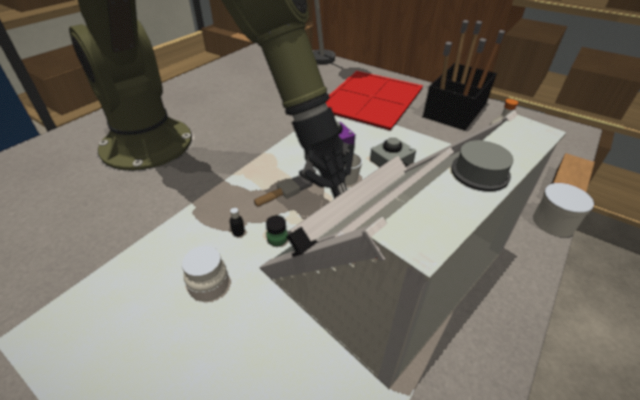

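The fingertip is under the lip and has lifted it about 21.5 mm so far at low force. Both cameras say about 62.7 mm remains.

```bash
python3 - <<'E'
from h import *
T=lambda:round(get_state()["time"],2)
ctrl.movel(P(.134,.153,.016),max_speed=.04); print(T(),np.round(frc(),1),np.round((np.array(get_state()["tcp_pos"])-F)@s,4))
edges("scene");edges("top")
E
```

```text
17.31 [-2.5  0.3 -0.3] 0.1532
scene lip 396 [174.2 186.9 188.6]
scene marker 130 [180.2 192.9 195. ]
top lip 538 [169.9 180.4 186.6]
top marker 81 [177.  186.4 193. ]
```

```bash
python3 - <<'E'
from h import *
T=lambda:round(get_state()["time"],2)
ctrl.movel(P(.134,.1591,.016),max_speed=.02); ctrl.pause(.2); print(T(),np.round((np.array(get_state()["tcp_pos"])-F)@s,4))
for _ in range(2): edges("scene");edges("top")
ctrl.movel(P(.134,.148,.016),max_speed=.05); ctrl.pause(.2)
edges("scene");edges("top"); print(T(),np.round(frc(),1))
E
```

```text
18.07 0.1595
scene lip 396 [180.8 193.2 194.9]
scene marker 131 [179.3 192.9 194.7]
top lip 544 [175.9 186.9 192.8]
top marker 80 [176.8 187.2 192.9]
scene lip 396 [180.5 193.2 194.9]
scene marker 128 [179.9 193.1 194.9]
top lip 547 [176. 187. 193.]
top marker 81 [177.2 186.7 193. ]
scene lip 394 [180.1 193.1 194.8]
scene marker 128 [178.9 192.8 194.7]
top lip 541 [176.2 186.8 192.8]
top marker 81 [176.3 186.7 193.2]
18.94 [ 0.3 -0.5  0.3]
```

The lip lines up with the marker to within about 0.3 mm. Now I retreat straight out and check.

```bash
python3 - <<'E'
from h import *
ctrl.movel(P(.134,.135,.06),max_speed=.1); ctrl.movel(P(.134,.13,.17),max_speed=.15)
ctrl.pause(.5); edges("scene","end");edges("top","endtop"); print(get_state()["time"],np.round(frc(),1))
d0=np.load("pics/top0.npy")
for cam in("scene","top"):
  for o in ["hardener_jar","mixing_cup","dropper","brush","glitter_jar"]:
    print(cam,o,[np.round(r["point"]) for r in models.recognise(cam,o)[:1]])
a=cv2.imread("pics/end.png")[80:320,160:460]; cv2.imwrite("pics/endc.png",cv2.resize(a,None,fx=2.4,fy=2.4))
E
```

```text
scene lip 396 [181.2 193.1 195.3]
scene marker 125 [179.2 192.9 194.9]
top lip 542 [176.1 186.9 192.9]
top marker 80 [176.8 186.9 192.7]
21.0333 [-0.8 -0.2  1. ]
scene hardener_jar [array([204., 273.])]
scene mixing_cup [array([342., 164.])]
scene dropper [array([236., 222.])]
scene brush [array([287., 188.])]
scene glitter_jar [array([277., 230.])]
top hardener_jar [array([434., 241.])]
top mixing_cup [array([251., 214.])]
top dropper [array([376., 259.])]
top brush [array([334., 265.])]
top glitter_jar [array([362., 223.])]
```

View pics/endc.png

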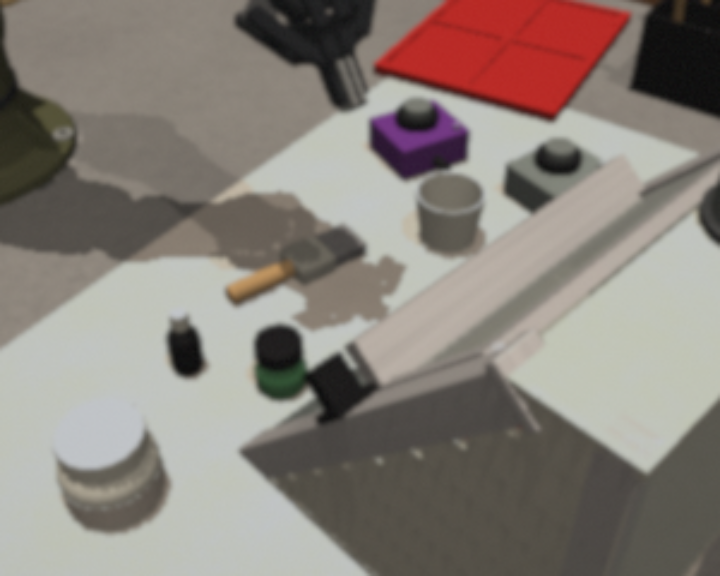

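The lip at crop (360,360) is level with the black marker at (338,385). The bystanders are where they were and the arm is clear, so I hand in.

```bash
python3 -c "
from station import ticket; print(ticket.close_job())"
```

```text
the job is handed in; nothing more can be done
None
```

The job is done and handed in; the robot's clock read about 21 s at the last check, against the 48 s limit.

- **Fan button:** I pressed the grey box's button (not the purple one) with the shut fingertips. It made contact at z ≈ 0.0617 m and stopped hard at 0.056 m, about 6 mm of travel and about 18 N at the stop, and I then released it.
- **Window:** I pushed it up about 85 mm from beneath the lip with the fingers shut, at about 3 N or less, then backed straight out.
- **Last checks:** The upper edges of lip and marker agree within about 0.4 mm in both cameras. The lower edges agree within 0.7 mm from the top; in the scene view they differ by 2 mm, but that edge is poorly seen there. The lip did not move after the arm withdrew, and the robot was touching nothing.
- **Bystanders:** All of them were detected within a few pixels of where they started. The exception was the brush in the top view, reported about 30 px off because the arm partly covered it. The scene view and the picture show it unmoved.

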